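Refit the float and relay of a compressor's condensate drain

ROBOT

A 6-joint arm with a two-finger parallel gripper is mounted at the origin on the work surface. World frame = base frame: x ahead of the robot, y to its left, z up, the work surface at z = 0. Lengths are in m, angles in degrees, forces in N, time in s.
With the tool pointing down it reaches from about 0.325 to 0.85 m from the base axis. Payload 15.5 kg.
Tool frame: the origin (TCP) lies midway between the tips of the shut fingers; the grasp point (between the pads) lies 19 mm behind it; z points along the fingers, y is the line along which they close (so a half turn about z gives the same grasp; the last joint's range is limited). The gripper opens to 91 mm and grips with 3 to 60 N. Pads are 32 mm wide; open, the fingers measure 118 mm over their backs; the gripper's body (76 mm by 178 mm) begins 60 mm behind the grasp point.
Start: joints at [-71.82, 28.281, 77.091, -0, 74.628, -5.472], TCP at [0.251, -0.573, 0.182] pointing down, gripper open.
Joint ranges: [-166.48, 166.48], [-47.26, 123.95], [12.59, 153.08], [-70.14, 250.14], [6.76, 159.57], [-176.63, 176.63]. Speed limits (degrees/s): [108.29, 108.29, 147.25, 172.46, 172.46, 172.46].

INTERFACE

Orientations are given as a 3x3 rotation matrix whose columns are the frame's x, y, z axes.
In Python, from bench import ctrl gives the robot as it stands. The module is installed in compiled form; this text tells all that it offers. Calls block until the motion is done:
- ctrl.goto(position, orientation): joint-space move of the TCP to a pose.
- ctrl.move_l(position, vel=0.15, ori=None, contact_N=None): straight line of the TCP; ori=None keeps the orientation; vel is the mean speed in m/s. With contact_N (N) it stops when the force on the tool has changed by that much, and returns True; else False.
- ctrl.movej(angles): joint-space move.
- ctrl.command_gripper(opening): opening from 0.0 (shut) to 1.0 (fully open); the grip force is fixed at half the most; returns when the fingers have stopped.
- ctrl.sleep(seconds).
- ctrl.ik(position, orientation): joint angles nearest the present ones, or None.
- ctrl.read_camera(name): name is "scene" or "top"; returns the picture (420x560x3 uint8, blue, green, red); there is no depth.
- ctrl.camera_params(name): a dict with "fx", "fy", "cx", "cy" (pixels), "pose" (4x4, takes a point from camera to world coordinates). Camera axes: x right, y up, looking along -z (the intrinsics and any distortion apply to the point x, -y, -z); pixel columns grow to the right and rows downward; lengths in m; the calibration is good to about 2 mm. A picture is of the moment at which its call begins. camera_params takes no time and is no camera call.
A pose or a line that the arm cannot do raises ctrl.MotionError and nothing moves.
- ctrl.sign_off(): hands the job in; it is judged then, once.
Readings, each from a call of its own:
- ctrl.current_t(): time.
- ctrl.current_q(): joint angles.
- ctrl.current_dq(): joint speeds.
- ctrl.current_effort(): joint torques, N m.
- ctrl.current_tool_pos(): TCP position.
- ctrl.current_eef_rot(): TCP orientation.
- ctrl.current_contact_force(): force on the tool from outside, world axes, zero at the start.
- ctrl.current_wrist_torque(): the same for the moment, N m.
- ctrl.current_grip_width(): opening from 0.0 (shut) to 1.0 (fully open).
- ctrl.current_grasp_force(): force on a finger pad.
Only numpy, scipy, OpenCV 4.12 (cv2) and the standard library are available. Lean on these libraries where they do the work, as an engineer would, in place of code of your own. Each camera call takes 0.05 s, during which the arm holds its last target. There are 200 camera calls.

TASK

Pick up the brass float by its red stem, keep it upright, and lower it gently into the deep blue chamber until it stands on the bottom before you let go: the bulb dents easily, so do not drop it or press it hard. Then plug the orange relay fully home into the socket in the grey control box. Do not shift the wrench, hammer, can or carton.

Things in the scene. Friction and masses are not known exactly. Their poses are not given: they have to be found in the camera images.
- float: Brass float: a round bulb, 56 mm across at its widest (22 mm up), with a flat foot 34 mm across, and a straight red stem 14 mm in diameter above the bulb. The stem runs from 50 mm up to its rounded tip 128 mm above the foot; pinch it about 112 mm up. About 0.12 kg. It starts standing upright on the bench. Origin: centre of the foot's underside; z along the stem.
- chamber: Blue, deep, round, open-topped pot fixed on the bench: inner diameter 84 mm, outer 96 mm, rim 92 mm above the bench, inner floor 8 mm above the bench (84 mm deep), on a 112 mm square foot plate 7 mm thick, with a brass pipe stub on its side (+x, out to 68 mm from the axis, 32 mm up). When the float stands in it the stem's tip is 44 mm above the rim. Origin: centre of the underside, z up.
- chamber_floor (a point): Centre of the chamber's inner floor.
- relay: Plug-in relay: upright block 36 mm (its x) by 26 mm (its y) by 70 mm high, orange with a black lower part 20 mm high whose lowest 3 mm is stepped in by 2 mm. About 0.09 kg. Starts standing upright on the bench, black part down; grip across its 26 mm width about 56 mm up. Origin: centre of its underside; z up.
- socket: Grey control box fixed on the bench, 94 x 84 mm and 50 mm high, with one rectangular socket hole in the middle of its top: 39 mm (along its x) by 29 mm (along its y), 20 mm deep, mouth chamfered 3 mm. The relay goes in with its long side along the hole's, either way round. Origin: centre of the underside, z up.
- socket_mouth (a point): Centre of the socket hole's mouth, level with the box's top, 50 mm above the bench; axes as the box. With the relay fully home the relay's origin is 20 mm below this point.
- wrench: Steel wrench lying on the bench, a bystander. Origin: at mid length underneath.
- hammer: Hammer lying on the bench, a bystander. Origin: at mid length underneath.
- can: Can with blue label, 66 mm in diameter, 75 mm high, standing on the bench, a bystander. Origin: centre of the underside.
- carton: White and orange spare parts carton, 80 x 100 x 60 mm, a bystander. Origin: centre of the underside.
Things that resemble listed ones, but are neither listed nor needed, are in the scene too. Several things look just like the relay: the one meant starts farthest to the robot's right.

How it is judged:
By the outcome, as a careful person would: the job done as asked, in the order asked, and still so for the second after the job is handed in, with the robot touching nothing.
It also fails if it takes over 61 s, if anything falls off the work surface, if the arm or the gripper's body presses on something with over 40 N, if the wrist force passes 120 N, or if a joint passes its speed limit or range.

## Working session

There is one attempt and no reset: what is moved stays moved. The work goes in short steps, each a Python script; the robot and the scene stay as the last script left them, time stands still between calls to the robot, and variables do not carry over. Pictures are saved under pics/ and viewed, at most 10 in all, crops included, and the job is handed in when it is done.

```bash
mkdir -p pics
python3 - <<'E'
from bench import ctrl
import cv2,numpy as np
np.set_printoptions(precision=4,suppress=True)
for n in("scene","top"):
    cv2.imwrite(f"pics/{n}0.png",ctrl.read_camera(n)); print(n,ctrl.camera_params(n))
print(ctrl.current_eef_rot())
E
```

```text
scene {'fx': 473.3207660053327, 'fy': 473.3207660053327, 'cx': 277.6165377915891, 'cy': 214.1729924276599, 'pose': array([[-0.156 , -0.8158,  0.5568,  1.248 ],
       [ 0.9877, -0.1331,  0.0817,  0.0802],
       [ 0.0074,  0.5628,  0.8266,  1.0653],
       [ 0.    ,  0.    ,  0.    ,  1.    ]])}
top {'fx': 441.8984920407253, 'fy': 441.8984920407253, 'cx': 278.36438341813204, 'cy': 203.2786320265853, 'pose': array([[-0.0042,  0.9905, -0.1377,  0.4395],
       [-0.9999, -0.0019,  0.0165, -0.016 ],
       [ 0.0161,  0.1377,  0.9903,  1.0754],
       [ 0.    ,  0.    ,  0.    ,  1.    ]])}
[[ 0.916   0.4012 -0.0003]
 [ 0.4012 -0.916   0.0011]
 [ 0.0001 -0.0011 -1.    ]]
```

View pics/scene0.png

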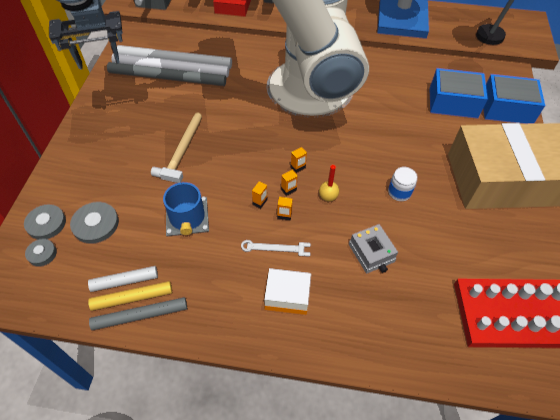

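View pics/top0.png

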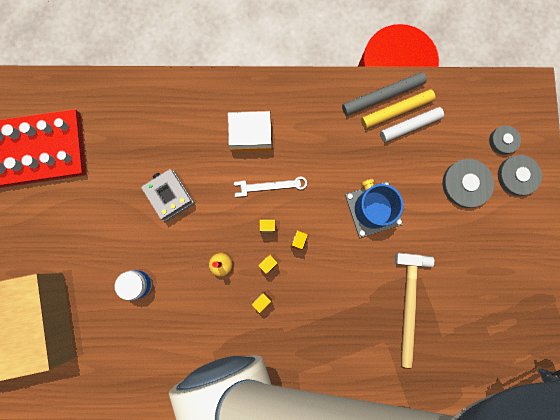

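Four relay look-alikes: top (267,227), (300,240), (268,265), (262,303); scene (285,208), (260,195), (289,182), (298,159). In the top view, right is −y (the robot's right), so the one meant is top (300,240), which is scene (260,195). I'll check this in enlarged crops.

```bash
cat > mos.py <<'E'
import cv2,numpy as np
def mosaic(tiles,out,s,w,h):
    T=[]
    for im,u,v in tiles:
        x0,y0=u-w//2,v-h//2
        t=cv2.resize(im[y0:y0+h,x0:x0+w],None,fx=s,fy=s,interpolation=cv2.INTER_CUBIC)
        for x in range(-(-x0//10)*10,x0+w,10):
            cv2.line(t,(int((x-x0+.5)*s),0),(int((x-x0+.5)*s),8),(0,255,0),1);cv2.putText(t,str(x),(int((x-x0+.5)*s)-10,18),0,.33,(0,255,0),1)
        for y in range(-(-y0//10)*10,y0+h,10):
            cv2.line(t,(0,int((y-y0+.5)*s)),(8,int((y-y0+.5)*s)),(0,255,0),1);cv2.putText(t,str(y),(10,int((y-y0+.5)*s)+4),0,.33,(0,255,0),1)
        t[-1]=255;t[:,-1]=255;T.append(t)
    cv2.imwrite(out,np.vstack([np.hstack(T[:2]),np.hstack(T[2:])]))
E
python3 - <<'E'
import cv2
from mos import mosaic
a,b=cv2.imread("pics/top0.png"),cv2.imread("pics/scene0.png")
mosaic([(a,300,240),(b,262,195),(a,220,265),(b,330,183)],"pics/A.png",6,66,50)
mosaic([(a,376,207),(b,186,210),(a,167,195),(b,374,247)],"pics/B.png",6,66,50)
E
```

```text
(no output)
```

View pics/A.png

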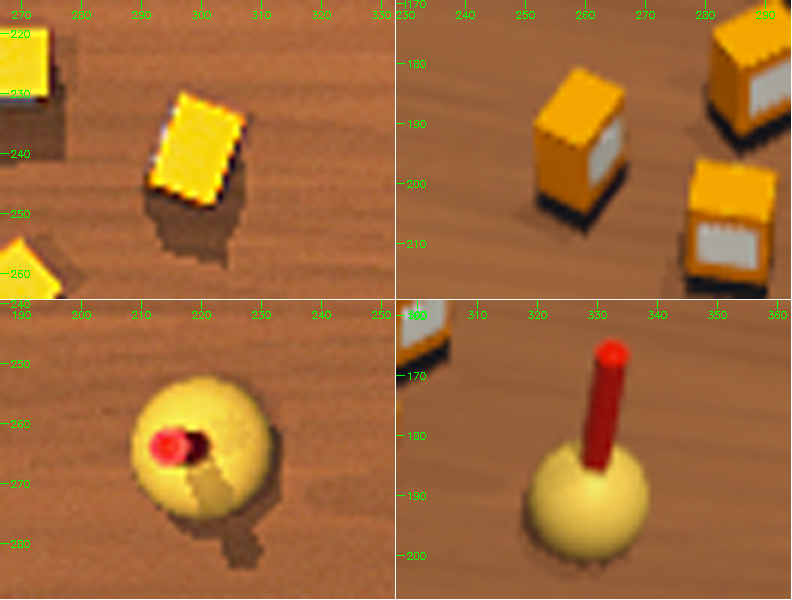

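View pics/B.png

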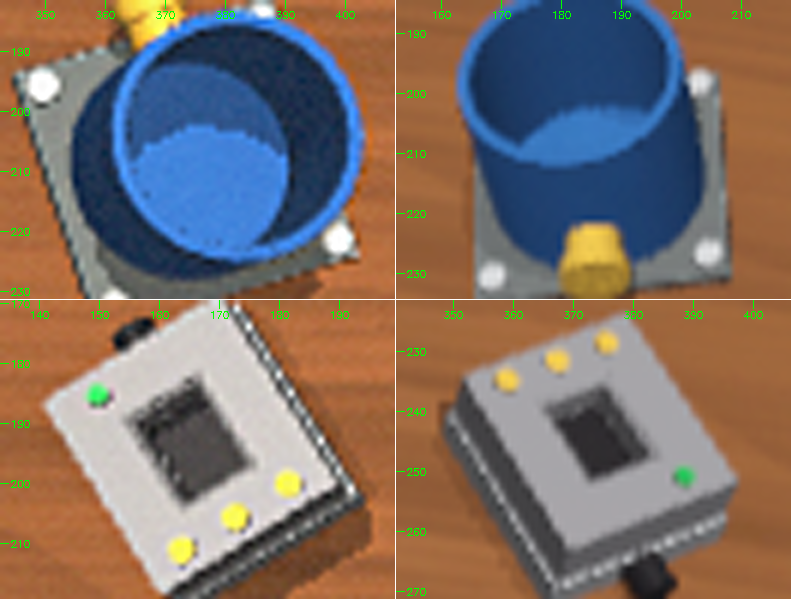

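```bash
cat > geo.py <<'E'
import numpy as np
from bench import ctrl
P={n:ctrl.camera_params(n) for n in("scene","top")}
def ray(n,uv):
    p=P[n];d=np.array([(uv[0]-p["cx"])/p["fx"],-(uv[1]-p["cy"])/p["fy"],-1.]);T=p["pose"]
    d=T[:3,:3]@d;return T[:3,3],d/np.linalg.norm(d)
def tri(t,s):
    A=np.zeros((3,3));b=np.zeros(3);R=[ray("top",t),ray("scene",s)]
    for o,d in R:
        M=np.eye(3)-np.outer(d,d);A+=M;b+=M@o
    x=np.linalg.solve(A,b);o,d=R[0];return x,1e3*2*np.linalg.norm(np.cross(d,x-o))
def onz(n,uv,z):
    o,d=ray(n,uv);return o+d*(z-o[2])/d[2]
def proj(n,X):
    p=P[n];T=p["pose"];c=T[:3,:3].T@(np.asarray(X)-T[:3,3]);return np.array([p["cx"]+p["fx"]*c[0]/-c[2],p["cy"]-p["fy"]*c[1]/-c[2]])
E
python3 - <<'E'
from geo import *
from scipy.optimize import least_squares
np.set_printoptions(precision=4,suppress=True)
def quad(nm,t,s,z):
    t,s=map(np.array,(t,s))
    print(nm,"tri centre,gap mm",*tri(t.mean(0),s.mean(0)))
    for n,c in(("top",t),("scene",s)):
        q=np.array([onz(n,p,z)[:2] for p in c]);e=np.roll(q,-1,0)-q
        print(n,q.mean(0),"sides",np.linalg.norm(e,axis=1),"ang mod 180",np.degrees(np.arctan2(e[:,1],e[:,0]))%180)
quad("relay",[(296.7,230.2),(307.3,234.5),(302,248.8),(291.2,245.2)],[(258.8,180.8),(266.7,185),(259.8,193.3),(251.7,189.8)],.07)
quad("socket",[(166.7,181.8),(176.2,196.7),(164.2,203.8),(154.5,189.3)],[(375.2,235.7),(384.2,247.8),(373.3,251.8),(365,239.3)],.05)
print("tip",*tri((214.8,264),(332.7,166.5)),"bulb",*tri((220,264.2),(328.6,190.8)))
for n,(a,b) in dict(r1=((267,227),(285,203)),r2=((268,265),(289,176)),r3=((262,303),(298,154))).items(): print(n,tri(a,b)[0])
pts=[("top",p) for p in((361.2,204.2),(403.2,204.2),(382.2,183.2),(382.2,225.2))]+[("scene",p) for p in((162.7,197.8),(200.8,196.2),(179.8,212),(166.5,206.2),(196.5,203.7))]
f=lambda v:[np.linalg.norm(onz(n,p,v[2])[:2]-v[:2])-v[3] for n,p in pts]
r=least_squares(f,[.4,-.25,.09,.048]);print("chamber rim x y z R",r.x,"res mm",np.array(r.fun)*1e3)
E
```

```text
relay tri centre,gap mm [ 0.496  -0.0804  0.0645] 0.09278960942179454
top [ 0.4957 -0.08  ] sides [0.026  0.0347 0.0258 0.0364] ang mod 180 [ 67.6893 158.9541  71.411  159.352 ]
scene [ 0.5    -0.0796] sides [0.0255 0.0328 0.0244 0.0352] ang mod 180 [ 65.552  156.2376  71.1634 158.1724]
socket tri centre,gap mm [0.6083 0.2331 0.0425] 0.05111941852031511
top [0.6071 0.2313] sides [0.0424 0.0321 0.0417 0.0331] ang mod 180 [ 33.2156 121.3507  34.6201 122.5592]
scene [0.6128 0.2319] sides [0.0396 0.0306 0.0396 0.0289] ang mod 180 [ 36.4488 121.0421  33.9843 120.7257]
tip [0.4415 0.1044 0.1215] 0.2756544471762808 bulb [0.4413 0.1046 0.0169] 1.1750372755492045
r1 [ 0.5263 -0.0065  0.0509]
r2 [ 0.4389 -0.0086  0.0565]
r3 [0.3539 0.005  0.054 ]
chamber rim x y z R [ 0.5744 -0.2673  0.0886  0.0479] res mm [-0.4001  0.0405  0.1283  0.0827  0.1405  0.983   1.3548 -0.991  -1.3388]
```

Each pair of rays meets to within about 1 mm and sizes agree: relay sides 26×35, rim R 47.9, chamfered hole about 42×32. All triangulated heights come out about 6 mm low, though, and the two cameras differ by about 4 mm in x. Before I grasp anything, I'll hover over the float and use the fingertips, whose position is known, to find the camera bias.

Run:
```python
from geo import *
import cv2
from mos import mosaic
np.set_printoptions(precision=4,suppress=True)
a,b=onz("top",(214.8,264),.126),onz("scene",(332.7,166.5),.126);print(a,b)
m=(a+b)/2
R=np.array([[1,0,0],[0,-1,0],[0,0,-1.]])
ctrl.goto([m[0],m[1],.19],R); ctrl.command_gripper(.5)
ctrl.move_l([m[0],m[1],.15],vel=.15)
t=ctrl.current_tool_pos();print(t,ctrl.current_grip_width(),ctrl.current_t(),ctrl.current_contact_force())
for n in("top","scene"): print(n,proj(n,t),proj(n,t+[0,.0227,0]),proj(n,t-[0,.0227,0]))
s=ctrl.read_camera("scene");tp=ctrl.read_camera("top");cv2.imwrite("pics/s1.png",s);cv2.imwrite("pics/t1.png",tp)
mosaic([(s,333,166),(s,333,125),(tp,215,264),(tp,215,300)],"pics/C.png",6,66,50)
```

```text
[0.4415 0.1037 0.126 ] [0.4453 0.1044 0.126 ]
[0.4433 0.1041 0.1501] 0.5012760125061907 3.8333 [0.5318 0.5207 0.0264]
top [213.171  263.1218] [202.1766 263.1672] [224.1565 263.0764]
scene [333.6102 159.7336] [342.5353 160.8401] [324.7125 158.6305]
```

View pics/C.png

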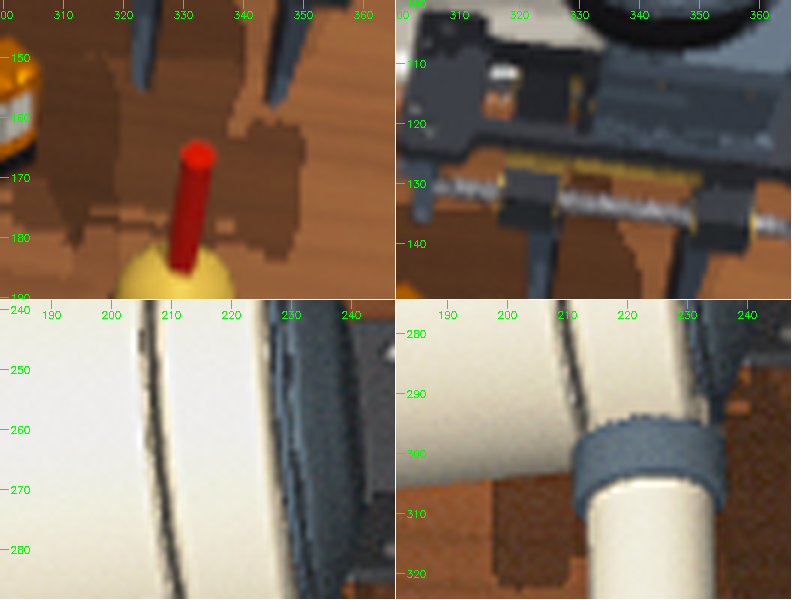

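The scene fingertips are at (323,156) and (345,157). Their columns agree with the projection within 1 px; rows are about 3 px high, probably because the finger ends are tapered. The stem tip at (333,166) sits midway between them. That is enough for the stem, since the pads are 32 mm wide along x. I'll pick the float and set it in the chamber.

Run:
```python
from geo import *
import cv2
np.set_printoptions(precision=4,suppress=True)
p=ctrl.current_tool_pos()
print(ctrl.move_l([p[0],p[1],.093],vel=.08,contact_N=6),ctrl.current_tool_pos())
ctrl.command_gripper(0);print("w mm",ctrl.current_grip_width()*91,ctrl.current_grasp_force())
ctrl.move_l([p[0],p[1],.23],vel=.15)
print(ctrl.current_t(),ctrl.current_contact_force(),ctrl.current_grip_width()*91)
c=np.mean([onz("top",q,.092) for q in((361.2,204.2),(403.2,204.2),(382.2,183.2),(382.2,225.2))],0);print(c)
ctrl.move_l([c[0]+.001,c[1],.23],vel=.25)
ctrl.sleep(.3);print(ctrl.current_tool_pos(),ctrl.current_contact_force(),ctrl.current_t())
cv2.imwrite("pics/s2.png",s:=ctrl.read_camera("scene"))
cv2.imwrite("pics/s2c.png",cv2.resize(s[80:250,80:300],None,fx=3.5,fy=3.5,interpolation=cv2.INTER_CUBIC))
```

```text
False [0.4443 0.1042 0.0933]
w mm 10.809297856019858 29.716201443225145
6.5167 [-0.5248  0.1196 -1.6525] 10.337237309243465
[ 0.5738 -0.2666  0.092 ]
[ 0.5748 -0.2663  0.2301] [-0.2957  0.9697 -1.0727] 8.5417
```

View pics/s2c.png

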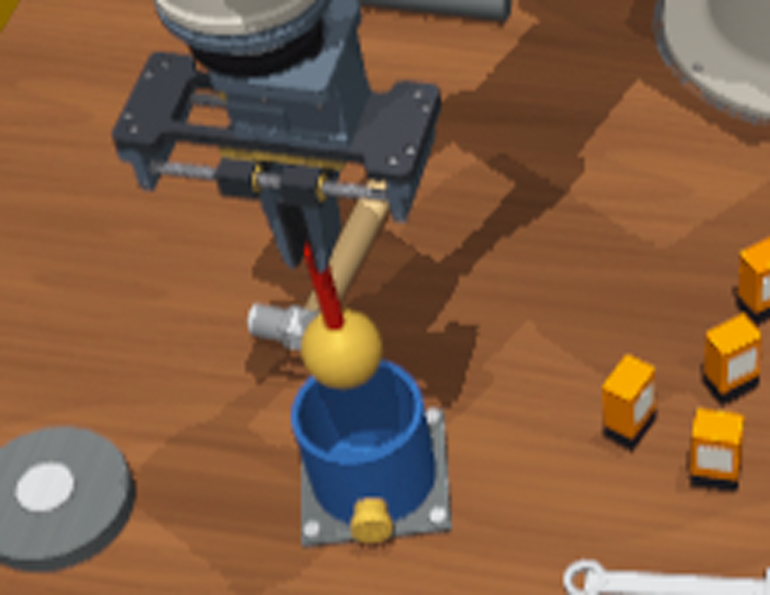

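Run:
```python
from geo import *
import cv2
np.set_printoptions(precision=4,suppress=True)
t=ctrl.current_tool_pos();print(t,ctrl.current_grip_width(),ctrl.current_grasp_force());print(ctrl.current_eef_rot(),ctrl.current_wrist_torque())
for h in(.128,.112,.093,.05,.022,0): print(h,proj("scene",t+[0,0,h-.093]),proj("top",t+[0,0,h-.093]))
for z in(.092,.008):print("chamber",z,proj("scene",[.5748,-.2663,z]))
s=cv2.imread("pics/s2.png").astype(int);b,g,r=s[...,0],s[...,1],s[...,2]
y,x=np.nonzero((r>90)&(g<40)&(b<40));k=(x>150)&(x<200)&(y>130)&(y<190);x,y=x[k],y[k]
for row in np.unique(y): print(row,x[y==row].min(),x[y==row].max())
y,x=np.nonzero((r>150)&(g>120)&(b<110));k=(x>160)&(x<195)&(y>160)&(y<200);print("bulb",x[k].min(),x[k].max(),y[k].min(),y[k].max())
```

```text
[ 0.5748 -0.2664  0.2301] 0.11914252213575659 29.69626296311617
[[ 1.      0.0003  0.0001]
 [ 0.0003 -1.     -0.0001]
 [ 0.0001  0.0001 -1.    ]] [-0.0279  0.0596 -0.0289]
0.128 [169.4465 149.7061] [405.1262 191.0101]
0.112 [170.7217 154.4514] [402.6027 192.3992]
0.093 [172.1959 159.9373] [399.7268 193.9822]
0.05 [175.3808 171.7891] [393.6611 197.3211]
0.022 [177.3491 179.1135] [390.0099 199.3309]
0 [178.841  184.6652] [387.2904 200.8279]
chamber 0.092 [181.7932 195.5218]
chamber 0.008 [186.7719 214.0558]
150 167 167
151 167 168
152 167 168
153 167 168
154 168 168
155 168 168
156 168 169
157 168 173
158 169 173
159 169 174
160 169 174
161 170 174
162 170 175
163 171 175
164 171 175
165 171 175
166 172 176
167 172 176
168 172 176
169 173 177
170 173 177
171 173 177
172 174 177
173 174 176
bulb 166 187 161 188
```

The bulb is at (177,180) against a projection of (177,179) for an upright float, so the float hangs straight and over the chamber. I'll lower it.

Run:
```python
from geo import *
np.set_printoptions(precision=4,suppress=True)
x,y=.5755,-.2664
print(ctrl.move_l([x,y,.111],vel=.12,contact_N=8),ctrl.current_tool_pos(),ctrl.current_contact_force())
ctrl.sleep(.2);print(ctrl.current_contact_force())
print(ctrl.move_l([x,y,.0985],vel=.012,contact_N=1.5),ctrl.current_tool_pos(),ctrl.current_contact_force(),ctrl.current_t())
```

```text
False [ 0.5759 -0.2666  0.1117] [-0.411  -0.1383 -0.5902]
[-0.4127  0.1524 -0.8956]
True [ 0.5755 -0.2663  0.101 ] [-0.3925  1.1871  5.5844] 10.7167
```

Contact came at TCP z 0.101, exactly the height where the float stands on the floor. I'll release, rise, and look at it and the bench with the arm moved aside.

Run:
```python
from geo import *
import cv2
from mos import mosaic
ctrl.command_gripper(.4); p=ctrl.current_tool_pos()
ctrl.move_l([p[0],p[1],.20],vel=.15)
R=np.array([[1,0,0],[0,-1,0],[0,0,-1.]])
ctrl.goto([.40,-.32,.22],R);print(ctrl.current_t())
s=ctrl.read_camera("scene");t=ctrl.read_camera("top");cv2.imwrite("pics/s3.png",s);cv2.imwrite("pics/t3.png",t)
mosaic([(s,182,195),(s,260,190),(t,385,205),(t,300,240)],"pics/D.png",6,66,50)
for h in(.128,.022): print(proj("scene",[p[0],p[1],.008+h]),proj("top",[p[0],p[1],.008+h]))
```

```text
12.8833
[179.01117465 185.00863207] [387.01763373 200.81850991]
[185.57886196 209.46877996] [375.52478094 207.16061127]
```

View pics/D.png

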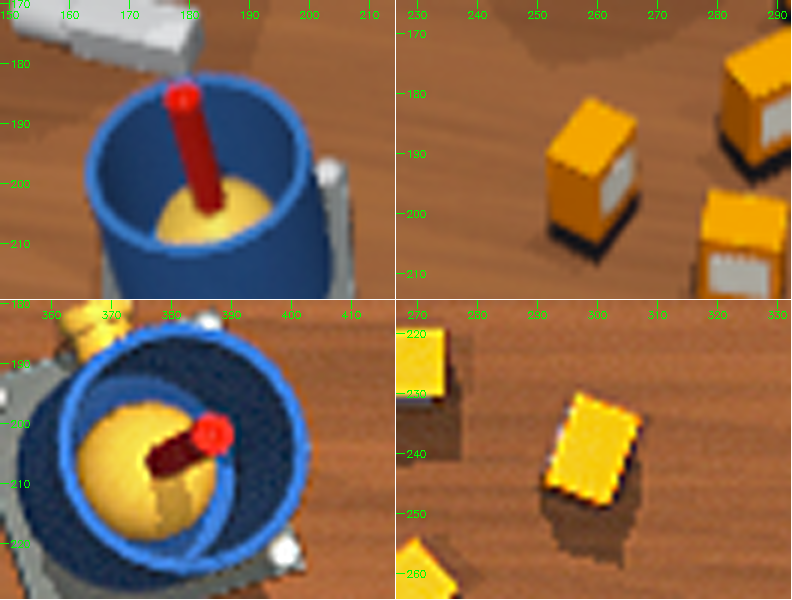

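The float stands upright in the chamber: stem tip at scene (178.8,185.7) and top (386.8,201.8), against predictions of (179,185) and (387,201). So the scene camera is good to 1 mm, and the top camera reads about 1.8 mm short in x. With that correction, both views agree on the relay at about (0.498, −0.080). It stands at scene (260,189), top (298,240), has not been shifted, and is the rightmost of the four. Next: refine yaws, grasp, and carry it over the socket.

```bash
cat >> geo.py <<'E'
def Rc(deg):
    a=np.radians(deg);y=np.array([np.cos(a),np.sin(a),0]);z=np.array([0,0,-1.]);return np.column_stack([np.cross(y,z),y,z])
E
python3 - <<'E'
from geo import *
import cv2
from mos import mosaic
np.set_printoptions(precision=4,suppress=True)
for n,l in(("top",[(140.5,186.7),(160.7,218.2)]),("scene",[(351.7,233.7),(369.7,262.8),(397.5,251.8),(379.5,224.2)])):
    q=[onz(n,p,.05)[:2] for p in l];e=np.diff(q,axis=0);print(n,np.mean(q,0),np.linalg.norm(e,axis=1),np.degrees(np.arctan2(e[:,1],e[:,0]))%180)
r=[.498,-.0798]
ctrl.command_gripper(.55)
ctrl.goto([*r,.13],Rc(-111))
print(ctrl.move_l([*r,.037],vel=.1,contact_N=8),ctrl.current_tool_pos())
ctrl.command_gripper(0);print("w",ctrl.current_grip_width()*91,ctrl.current_grasp_force())
ctrl.move_l([*r,.16],vel=.15);print(ctrl.current_contact_force())
s=[.6105,.2316]
ctrl.goto([*s,.16],Rc(-57));ctrl.move_l([*s,.112],vel=.1)
print(ctrl.current_tool_pos(),ctrl.current_q(),ctrl.current_grip_width()*91,ctrl.current_t())
im=ctrl.read_camera("scene");t=ctrl.read_camera("top");cv2.imwrite("pics/s4.png",im);cv2.imwrite("pics/t4.png",t)
print(proj("scene",[*s,.05]),proj("scene",[*s,.075]),proj("top",[*s,.05]))
cv2.imwrite("pics/E.png",cv2.resize(im[195:275,320:426],None,fx=7.5,fy=7.5,interpolation=cv2.INTER_CUBIC))
E
```

```text
top [0.5847 0.2651] [0.0893] [33.6934]
scene [0.6105 0.2321] [0.0907 0.0784 0.0881] [ 32.6786 122.231   32.1167]
False [ 0.4983 -0.08    0.0375]
w 24.465580757020774 30.011916160583496
[-1.0818 -0.164  -0.7141]
[0.6108 0.2314 0.1124] [15.5105 34.4166 77.4166 -0.0029 68.1434 72.5415] 24.63972695412159 18.925
[374.309  242.7775] [376.1055 237.5517] [165.2965 191.4592]
```

View pics/E.png

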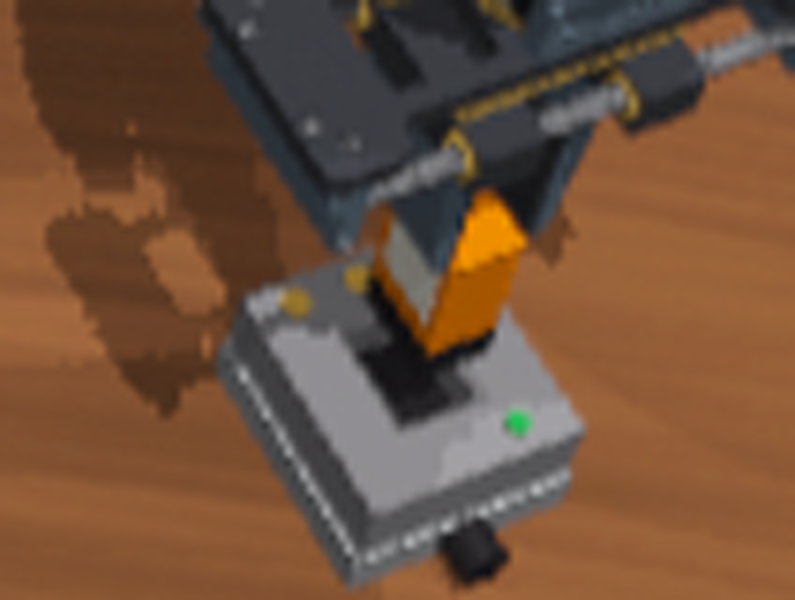

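Run:
```python
from geo import *
from scipy.optimize import least_squares
np.set_printoptions(precision=4,suppress=True)
obs={(1,-1,.070):(379.8,230.5),(1,-1,.020):(376.6,241.8),(1,1,.070):(389.8,226.5),(1,1,.020):(385.8,238.5)}
t=ctrl.current_tool_pos();a=np.radians(33);u=np.array([np.cos(a),np.sin(a)]);v=np.array([-u[1],u[0]])
def pr(o,k): return proj("scene",[*(t[:2]+o+u*k[0]*.018+v*k[1]*.013),t[2]-.037+k[2]])
for k,p in obs.items(): print(k,pr(np.zeros(2),k),p)
# along-long-axis, cross
r=least_squares(lambda o:np.ravel([pr(o[0]*u+o[1]*v,k)-p for k,p in obs.items()]),[0,0]);print("relay offset in hand long,cross mm",r.x*1e3,r.fun)
hole={(1,1):(384.2,247.8),(1,-1):(373.3,251.5),(-1,-1):(365,239.3),(-1,1):(375.2,235.7)}
ph=lambda o,k:proj("scene",[.6105+o[0]+u[0]*k[0]*.0225-u[1]*k[1]*.0175,.2316+o[1]+u[1]*k[0]*.0225+u[0]*k[1]*.0175,.05])
r=least_squares(lambda o:np.ravel([ph(o,k)-p for k,p in hole.items()]),[0,0]);print("hole off xy mm",r.x*1e3,r.fun)
```

```text
(1, -1, 0.07) [380.7606 229.7509] (379.8, 230.5)
(1, -1, 0.02) [376.8374 240.9537] (376.6, 241.8)
(1, 1, 0.07) [390.4403 225.9283] (389.8, 226.5)
(1, 1, 0.02) [386.1864 237.2099] (385.8, 238.5)
relay offset in hand long,cross mm [ 1.5227 -2.4531] [ 0.3844  0.1261 -0.3225  0.0103  0.0793  0.2939 -0.1593 -0.4426]
hole off xy mm [1.9656 0.3118] [ 0.9554  0.3682 -0.3729  1.6394 -1.2188 -0.4812  0.6371 -1.6584]
```

The relay hangs straight above the hole (near hole corner at crop (402,425)). Comparing relay and hole within the same camera, I shift about 1 mm along the long side and 1.5 mm across, well inside the chamfer's capture range. Then I insert with a force limit.

Run:
```python
from geo import *
np.set_printoptions(precision=4,suppress=True)
s=[.6091,.2321]
ctrl.move_l([*s,.092],vel=.06,contact_N=10)
print(ctrl.current_tool_pos(),ctrl.current_contact_force())
print(ctrl.move_l([*s,.067],vel=.015,contact_N=12),ctrl.current_tool_pos(),ctrl.current_contact_force(),ctrl.current_wrist_torque(),ctrl.current_t())
```

```text
[0.6088 0.2321 0.0916] [-0.2677 -0.5443 -0.8473]
False [0.6092 0.2322 0.0672] [-1.0323  0.2095  3.296 ] [ 0.0231  0.2075 -0.0205] 21.325
```

Run:
```python
from geo import *
import cv2
from mos import mosaic
np.set_printoptions(precision=4,suppress=True)
s=[.6091,.2321]
print(ctrl.move_l([*s,.063],vel=.01,contact_N=10),ctrl.current_tool_pos(),ctrl.current_contact_force())
ctrl.command_gripper(.5)
ctrl.move_l([*s,.16],vel=.12)
ctrl.goto([.40,-.05,.25],Rc(-90));ctrl.sleep(.3);print(ctrl.current_t())
im=ctrl.read_camera("scene");t=ctrl.read_camera("top");cv2.imwrite("pics/s5.png",im);cv2.imwrite("pics/t5.png",t)
a=np.radians(33);u=np.array([np.cos(a),np.sin(a)]);v=np.array([-u[1],u[0]])
for k in((1,-1),(1,1),(-1,1),(-1,-1)): print(proj("scene",[*(s+u*k[0]*.018+v*k[1]*.013),.1]))
mosaic([(im,375,238),(im,182,195),(t,167,195),(im,290,200)],"pics/F.png",6,66,50)
```

```text
True [0.6093 0.2323 0.0671] [-2.1047 -0.8719  7.1358]
24.6417
[377.3844 239.3928]
[386.7503 235.6495]
[378.9934 224.1285]
[369.7366 227.7504]
```

View pics/F.png

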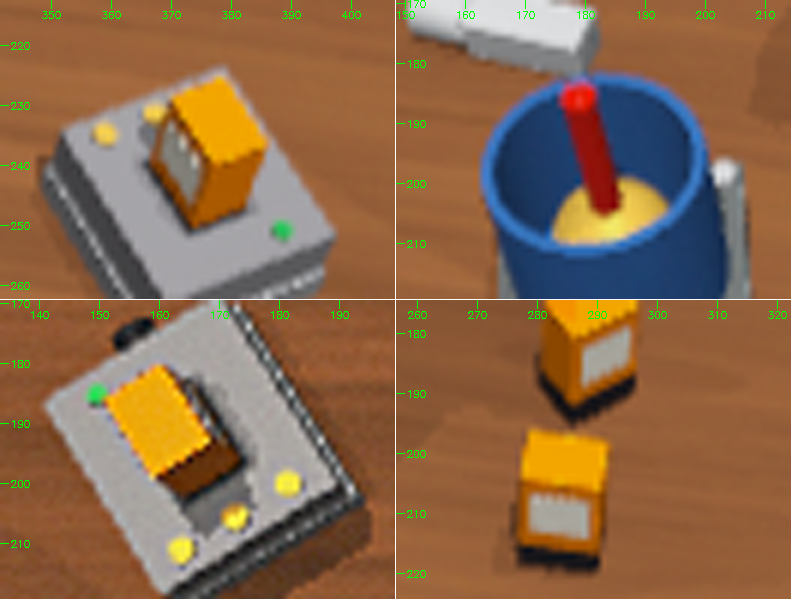

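View pics/s5.png

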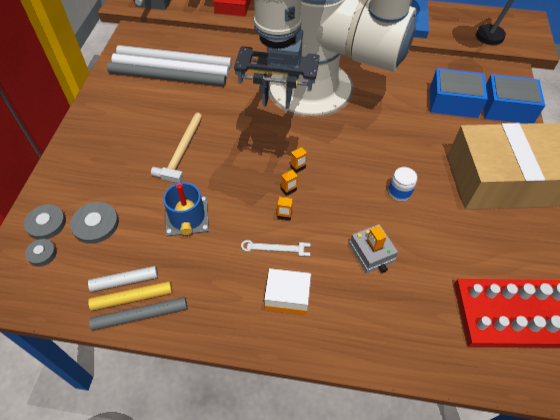

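The relay is fully home: its near top corner is at scene (377.7,239.7) against (377.4,239.4) for a seated relay, and no black part shows. The float stands in the chamber with its tip at (179,185.5), and the wrench, hammer, can and carton have not moved.

```bash
python3 -c "
from bench import ctrl
print(ctrl.sign_off(),ctrl.current_t())"
```

```text
the job is handed in; nothing more can be done
the job is handed in; nothing more can be done
```

I handed the job in at about 25 s: the float stands upright on the chamber floor, the correct relay is fully home in the socket, and the wrench, hammer, can and carton look unmoved in the last picture.

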